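# Shut the air manifold's ball valve with its push-on handle

## Robot

A 6-joint arm with a two-finger parallel gripper is mounted at the origin on the work surface. World frame = base frame: x ahead of the robot, y to its left, z up, the work surface at z = 0. Lengths are in mm, angles in rad, forces in N, time in s.
With the tool pointing down it reaches from about 250 to 775 mm from the base axis. Payload 8.9 kg.
Tool frame: the origin (TCP) lies at the very end of the fingers, on their centre line; the grasp point (between the pads) lies 19 mm behind it; z points along the fingers, y is the direction in which the jaws open and shut (so a half turn about z gives the same grasp; the last joint's range is limited). The gripper opens to 85 mm and grips with 20 to 120 N. Pads are 22 mm wide; open, the fingers measure 114 mm over their backs; the gripper's body (76 mm by 85 mm) begins 54 mm behind the grasp point. The pads swing forward as they close: fully open they stand 13 mm farther back than shut.
Start: joints at [1.143, 0.291, -0.153, 1.127, 0, 1.431], TCP at [149.515, 503.258, 231.305] pointing down, gripper open.
Joint ranges: [-2.52, 2.52], [-0.91, 1.74], [-1.3, 1.37], [-1.96, 2.02], [-1.52, 1.47], [-3.14, 3.14]. Speed limits (rad/s): [2.22, 2.22, 2.79, 3.14, 3.14, 3.14].

## Interface

Orientations are given as a rotation vector (axis times angle).
In Python, from station import robot, cams, models gives the robot as it stands.
- The arm moves only by the tool apply_moves, never from a script. Its arguments are lists of equal length, an entry for each row: "jaw": the closure, from 0 (fully open) to 1 (shut); "xyz": the shift along the tool's x, y, z in m, a list of three; "twist": the turn, a rotation vector about the tool's x, y, z in degrees, a list of three. In form: {"jaw": [jaw, ...], "xyz": [[dx, dy, dz], ...], "twist": [[ax, ay, az], ...]}. A call has 1 to 12 rows; each row is the pose to reach, as a shift and turn from the pose commanded when the call began, along the tool's axes at that moment; what a row does not reach only later rows make up. A row lasts 1/12 s, in which the tool goes at most 41.7 mm and 7.16 degrees, less where a joint would pass 70% of its speed; a pose out of reach is approached as far as the arm can. A call with a gripper value outside its range is refused whole. The fingers move at their own pace and stop on an object; the grip force is fixed at half the most. Time passes only in rows, so rows that repeat a pose let the fingers close. It gives the time, the measured TCP pose, the force and the opening at its end, in the units of the state.
- robot.observe(): the state, without advancing time (a new reading comes with each control period).
- cams.capture(name): name is "scene" or "side" or "wrist"; returns the picture (400x640x3 uint8, red, green, blue); there is no depth.
- cams.camera_model(name): a dict with "intrinsics" (3x3 intrinsics, pixels), "pose" (4x4, takes a point from camera to world coordinates); the wrist camera has in their place "T_tool_cam" (4x4, takes a point from camera to tool coordinates, whose origin is the TCP and whose axes are the flange's). Camera axes: x right, y down, z forward; pixel columns grow to the right and rows downward; lengths in mm; the calibration is good to about 2 mm. A picture is of the moment at which its call begins: read the wrist's pose just before it. camera_model takes no time and is no camera call.
- robot.sign_off(): hands the job in, once; it reports no verdict.
Trained networks look in the newest picture that a camera, given by its name, has taken for a name from the list of things; names that differ only in an ending like _2 or _b are one class to them, and where a whole thing is asked for, a point or a joint stands for the part that bears it (a point fixed in the world has none). Each returns a list of dicts, best first, with "confidence" (0 to 1); they miss things now and then, are a little off and sometimes report something else, mostly with a low value. They report only what shows in the picture. A call takes as long as a camera call. They do not tell look-alikes from the thing itself.
- models.regions_of(camera, thing): "mask" (400x640 bool, what is visible of it) and "extent" ([centre column, centre row, width, height] in pixels, round what is visible of it).
The state is a dict: "t": time; "joint_pos": joint angles; "joint_velocities": joint speeds; "joint_efforts": joint torques, N m; "tcp_pos": TCP position; "tcp_rot": TCP orientation; "ft_force": force on the tool from outside, world axes, zero at the start; "wrist_torque": the same for the moment, N m; "width": finger opening in mm.
Only numpy, scipy, OpenCV 4.12 (cv2) and the standard library are available. Lean on these libraries where they do the work, as an engineer would, in place of code of your own. Each camera call takes 0.05 s, during which the arm holds its last target. There are 200 camera calls.

## Task

The ball valve on the bench air manifold was left open with its handle taken off; shut it before the air hose is coupled up. Lay the loose lever handle over the valve spindle, pointing along the pipe away from the gauge, let it go once it has dropped fully home, then take it again by its black free end and swing it clockwise (seen from above) until you feel the valve come up firmly against its shut stop, without wrenching it beyond. Leave the handle on the spindle, and leave the piston, carton and spray bottle where they stand.

Things in the scene. Friction and masses are not known exactly. Their poses are not given: they have to be found in the camera images.
- handle_hub (a point): Hub centre of the loose lever handle (dark steel, black sleeve on its free end, 189 mm long, about 0.35 kg). The hub, 58 x 33 x 24 mm high, has a slot right through from top to bottom, 38 mm long (along the lever) x 17 mm. The point is the slot's centre, 12 mm above the handle's flat underside. x: along the lever to the free end, z up. At the start the handle lies flat on the bench, right way up.
- handle_bar (a point): Point on the handle's bare steel bar, 42 mm from the hub centre towards the free end (the hub is heavy, the lever hollow: it balances 18 mm from the hub centre), half-way up the bar (8 mm above the underside). The bare bar is 22 mm wide, 16 mm high and runs from 29 to 75 mm from the hub centre. Axes as handle_hub.
- handle_grip (a point): Middle of the black plastic sleeve on the handle's free end, 118 mm from the hub centre, 8 mm above the underside. The sleeve is 24 mm wide, 16 mm high and runs from 75 to 160 mm from the hub centre. Axes as handle_hub.
- seat (a point): Ball valve of the manifold: point on the spindle axis, on the flat round flange (54 mm) on which the hub's underside sits when home, 100 mm above the bench. y: along the pipe towards the gauge, z up, x level, away from the robot's side. The pipe is 34 mm thick, axis 45 mm below this point, and reaches 220 mm either way; the brass valve body is 62 mm thick. The foot plate (110 x 300 mm) is fixed.
- tang_top (a point): Top centre of the valve spindle: a flat upright steel tang, 20 mm high above seat, 34 mm (along y here) x 14 mm, its top 5 mm only 30 x 10 mm. It turns with the spindle. The hub's slot passes over it with 1.5 to 2 mm to spare all round, only when in line; the handle then has lost motion (5 to 10 degrees each way, the more the harder it is pushed), so the spindle lags behind it.
- gauge (a point): Centre of the round pressure gauge on the manifold, 62 mm across, 26 mm thick, standing over the pipe 155 mm from the valve spindle; its top is 169 mm above the bench.
- spindle (a joint): Valve spindle angle, rad, growing clockwise from above: 0 = open, tang along the pipe; 1.571 = shut, tang crosswise, at a hard stop. Starts between 0 and 0.3. Stiff: about 0.7 N m of friction (some 6 N at the middle of the sleeve); stays where left. Wrenching it against the stop with over 25 N there strains it. A handle pointing away from the gauge when open points to -x of seat when shut.
- piston_mid (a point): Centre of a bare aluminium engine piston standing on the bench, 80 mm across, 58 mm high. Bystander.
- carton_mid (a point): Centre of a cardboard parts carton, 115 by 75 by 45 mm, on the bench. Bystander.
- sprayer_mid (a point): A point 80 mm up the axis of a white pump spray bottle with black head, 86 mm across, 236 mm high, standing on the bench. Bystander.
Mind the look-alikes: they are no part of the job. What is meant by the part that bears handle_hub is not purple, and is the larger of those in its own colour.

How it is judged:
By the outcome, as a careful person would: the job done as asked, in the order asked, and still so for the second after the job is handed in, with the robot touching nothing.
It also fails if it takes over 64 s, if anything falls off the work surface, if the arm or the gripper's body presses on something with over 40 N, if the wrist force passes 120 N, or if a joint passes its speed limit or range.

## Working session

There is one attempt and no reset: what is moved stays moved. The work goes in short steps, Python scripts to look and compute and a tool call to move; the robot and the scene stay as the last step left them, time stands still between calls to the robot, and variables do not carry over. Pictures are saved under pics/ and viewed, about 8 in all and at most 12, crops included, and the job is handed in when it is done.

Besides the shell and the picture viewer there is one more tool, called after ">>>" as name(argument=value, ...) on one line, values as JSON. apply_moves: Moves the arm, as the interface text tells. Its arguments: {"type":"object","properties":{"jaw":{"type":"array","items":{"type":"number"}},"xyz":{"type":"array","items":{"type":"array","items":{"type":"number"}}},"twist":{"type":"array","items":{"type":"array","items":{"type":"number"}}}},"required":["jaw","xyz","twist"]}

```bash
mkdir -p pics; ls
cat > h.py <<'E'
import numpy as np, cv2
from scipy.spatial.transform import Rotation as R
from station import robot, cams, models
def cam(n,s=None):
    m=cams.camera_model(n); K=np.array(m["intrinsics"])
    if n=="wrist":
        s=s or robot.observe(); T=np.eye(4);T[:3,:3]=R.from_rotvec(s["tcp_rot"]).as_matrix();T[:3,3]=s["tcp_pos"]
        return K,T@np.array(m["T_tool_cam"])
    return K,np.array(m["pose"])
def ray(KT,uv,z):
    K,T=KT; d=T[:3,:3]@np.linalg.solve(K,[uv[0],uv[1],1]); return T[:3,3]+d*(z-T[2,3])/d[2]
def proj(KT,p):
    K,T=KT; q=K@(T[:3,:3].T@(np.array(p)-T[:3,3])); return q[:2]/q[2]
def snap(n,f):
    s=robot.observe(); im=cams.capture(n); cv2.imwrite("pics/"+f,im[:,:,::-1]); return im,cam(n,s)
E
python3 - <<'E'
from h import *
s=robot.observe(); print(s["tcp_pos"],s["tcp_rot"],s["width"],s["t"])
for n in ["scene","side"]:
    im,KT=snap(n,n+"0.png"); print(n,KT[1][:3,3],KT[1][:3,2])
    for t in ["handle_hub","seat","tang_top","gauge","spindle","piston_mid","carton_mid","sprayer_mid"]:
        try:
            for r in models.regions_of(n,t): print(t,round(r["confidence"],2),np.round(r["extent"]))
        except Exception as e: print(t,e)
a=cv2.imread("pics/scene0.png");b=cv2.imread("pics/side0.png")
E
```

```text
pics
[149.32596291 502.85700405 230.73429156] [-4.52028085e-01 -3.10852084e+00  1.95857168e-03] 85.46536588324416 0.0
scene [1275.05453279 1071.25472738  909.95366723] [-0.51547231 -0.69291777 -0.50413616]
handle_hub 0.88 [332. 217.  30.  25.]
handle_hub 0.78 [310. 191.  18.  22.]
handle_hub 0.5 [267. 195.  34.   6.]
seat 0.58 [296. 237.  73.  74.]
gauge 0.59 [297. 235.  68.  73.]
piston_mid 0.59 [381. 246.  25.  30.]
carton_mid 0.87 [405. 305.  49.  42.]
sprayer_mid 0.64 [222. 162.  20.  57.]
side [ 381.59224162 -893.19288212  738.73758726] [ 0.09090981  0.81064048 -0.57844396]
handle_hub 0.85 [295. 235.  11.  49.]
handle_hub 0.74 [352. 312.  57.  28.]
handle_hub 0.69 [274. 292.  74.  55.]
seat 0.81 [368. 200.  44. 117.]
tang_top 0.59 [369. 191.   6.  14.]
gauge 0.72 [369. 200.  45. 118.]
gauge 0.2 [366. 188.   3.   7.]
spindle 0.71 [291. 175.  25.  26.]
spindle 0.47 [368. 187.   6.   8.]
spindle 0.38 [272. 294.  74.  52.]
piston_mid 0.94 [291. 176.  27.  27.]
carton_mid 0.3 [272. 293.  71.  52.]
sprayer_mid 0.97 [427. 346.  61. 102.]
sprayer_mid 0.36 [369. 200.  48. 119.]
```

Run:
```python
import cv2,numpy as np
a=cv2.imread("pics/scene0.png")[120:350,180:480];b=cv2.imread("pics/side0.png")[110:410,210:490]
a=cv2.resize(a,None,fx=2.0,fy=2.0);cv2.imwrite("pics/a.png",cv2.resize(a,(780,598)))
cv2.imwrite("pics/b.png",cv2.resize(b,(560,600)))
```

```text
(no output)
```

View pics/a.png

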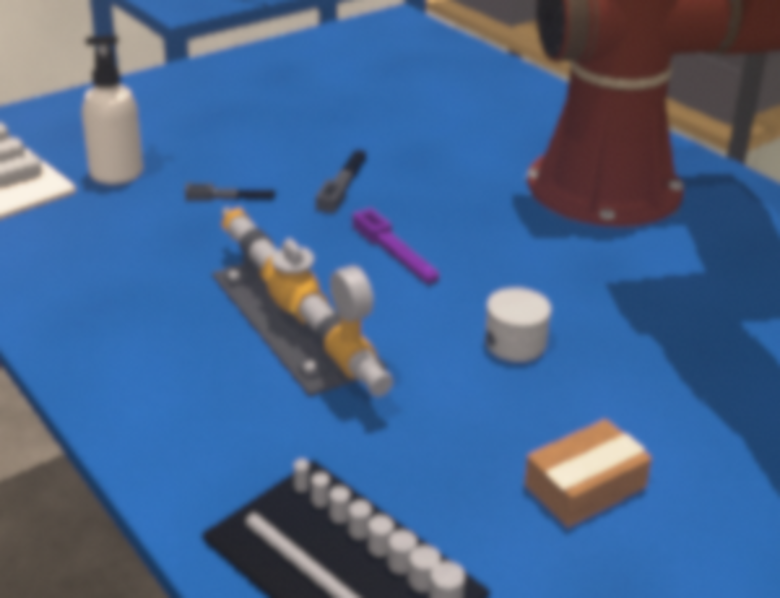

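View pics/b.png

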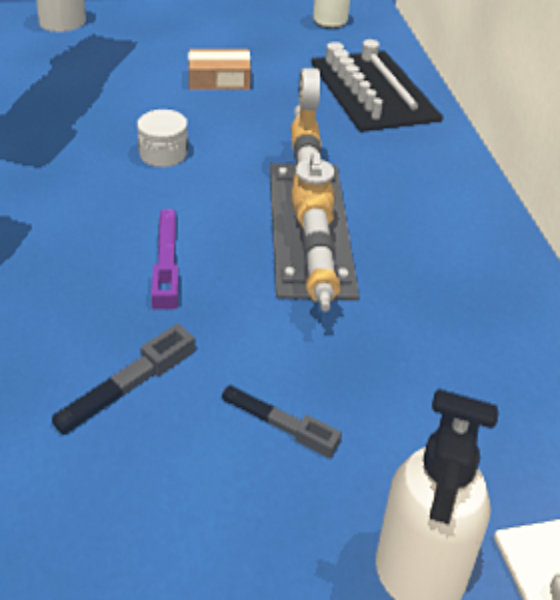

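The side view shows the target handle, the larger dark grey one: hub at about (295,283), free end at (241,322) in the full image. The smaller grey handle and the purple one are decoys. The valve is at about (368,195) with the gauge behind it (+y).

Run:
```python
from h import *
S=cam("side");C=cam("scene")
P=lambda u,v:(210+u/2,110+v/2)
hub=ray(S,P(170,344),24);end=ray(S,P(60,422),14);print("hub",hub,"end",end,np.linalg.norm(hub-end),np.degrees(np.arctan2(*(end-hub)[1::-1])))
Q=lambda u,v:(180+u/2.6,120+v/2.6)
print("scene hub",ray(C,Q(331,190),20),ray(C,Q(362,157),10))
print("tang",ray(S,P(316,157),120),ray(C,Q(293,243),120))
print("flange",ray(S,P(314,173),100),ray(C,Q(293,260),100))
print("gauge",ray(S,P(309,92),138),ray(C,Q(352,292),138))
print("pipe end -y",ray(S,P(323,300),55),ray(C,Q(232,217),55))
print("pist",ray(S,P(162,122),58),"carton",ray(S,P(220,55),45),"spray",ray(S,P(432,560),20))
print("small",ray(S,P(318,435),20),ray(S,P(228,393),10)); print("purple",ray(S,P(165,290),20),ray(S,P(168,212),10))
s=robot.observe();print(R.from_rotvec(s["tcp_rot"]).as_matrix().round(3)); print(cams.camera_model("wrist"))
```

```text
hub [ 391.95895612 -236.12104988   24.        ] end [ 269.05450029 -328.58353363   14.        ] 154.12597498520836 -143.04542091412162
scene hub [ 389.03446868 -209.96696528   20.        ] [ 274.01273092 -285.38149244   10.        ]
tang [604.66191925  -0.79688367 120.        ] [606.38180032  18.2576902  120.        ]
flange [601.64327006 -10.38502258 100.        ] [611.72156423  25.66156745 100.        ]
gauge [620.8770529  146.21716118 138.        ] [623.93218754 171.91023671 138.        ]
pipe end -y [ 578.09478072 -209.99185571   55.        ] [ 584.61789537 -177.32740604   55.        ]
pist [398.91067961 206.0602444   58.        ] carton [516.07435043 457.58021052  45.        ] spray [ 621.72936559 -518.08794531   20.        ]
small [ 542.83002503 -373.9853703    20.        ] [ 454.2816719 -302.3650754   10.       ]
purple [ 389.57201879 -140.18354243   20.        ] [400.21899033  33.37868803  10.        ]
[[-0.959  0.285 -0.   ]
 [ 0.285  0.959 -0.   ]
 [-0.    -0.    -1.   ]]
{'intrinsics': array([[310.06934785,   0.        , 320.00719361],
       [  0.        , 310.06934785, 202.79730676],
       [  0.        ,   0.        ,   1.        ]]), 'T_tool_cam': array([[ 3.73037556e-04, -9.57115889e-01, -2.89705084e-01,
         7.29477120e+01],
       [ 9.99999488e-01,  8.43739453e-05,  1.00889400e-03,
         1.81481077e+00],
       [-9.41184918e-04, -2.89705312e-01,  9.57115430e-01,
        -1.42997303e+02],
       [ 0.00000000e+00,  0.00000000e+00,  0.00000000e+00,
         1.00000000e+00]])}
```

>>> apply_moves(jaw=[0,0,0,0,0,0,0,0,0,0,0,0], xyz=[[-0.427,-0.661,0.08],[-0.427,-0.661,0.08],[-0.427,-0.661,0.08],[-0.427,-0.661,0.08],[-0.427,-0.661,0.08],[-0.427,-0.661,0.08],[-0.427,-0.661,0.08],[-0.427,-0.661,0.08],[-0.427,-0.661,0.08],[-0.427,-0.661,0.08],[-0.427,-0.661,0.08],[-0.427,-0.661,0.08]], twist=[[0,0,-54],[0,0,-54],[0,0,-54],[0,0,-54],[0,0,-54],[0,0,-54],[0,0,-54],[0,0,-54],[0,0,-54],[0,0,-54],[0,0,-54],[0,0,-54]])

```text
t: 1.9
tcp_pos: [274.8, 82.7, 187.4]
tcp_rot: [-1.009, 2.974, -0.001]
ft_force: [1.9, 0.9, 0.8]
width: 85.6
```

```bash
cat >> h.py <<'E'
def to(p,yaw_x=None):
    "shift and twist (tool axes) to world TCP p (mm) and, tool down, tool-x yaw (deg)"
    s=robot.observe(); M=R.from_rotvec(s["tcp_rot"])
    d=M.inv().apply(np.array(p)-s["tcp_pos"])/1000
    m=M.as_matrix(); y0=np.degrees(np.arctan2(m[1,0],m[0,0]))
    tw=np.zeros(3)
    if yaw_x is not None:
        c,q=np.cos(np.radians(yaw_x)),np.sin(np.radians(yaw_x))
        G=R.from_matrix(np.array([[c,q,0],[q,-c,0],[0,0,-1]]))
        tw=np.degrees((M.inv()*G).as_rotvec())
    print("t",round(s["t"],2),"tcp",np.round(s["tcp_pos"],1),"yaw",round(y0,2),"F",np.round(s["ft_force"],1),"w",round(s["width"],1),"move",d.round(4),tw.round(2))
E
python3 -c "
from h import *
to([370,-252,150],-143)"
```

```text
t 1.9 tcp [274.8  82.7 187.4] yaw -142.51 F [1.9 0.9 0.8] w 85.6 move [ 0.1282 -0.3235  0.0375] [-0.05  0.07  0.49]
```

>>> apply_moves(jaw=[0,0,0,0,0,0,0,0,0,0,0,0], xyz=[[0.128,-0.322,0.037],[0.128,-0.322,0.037],[0.128,-0.322,0.037],[0.128,-0.322,0.037],[0.128,-0.322,0.037],[0.128,-0.322,0.037],[0.128,-0.322,0.037],[0.128,-0.322,0.037],[0.128,-0.322,0.037],[0.128,-0.322,0.037],[0.128,-0.322,0.037],[0.128,-0.322,0.037]], twist=[[0,0,0],[0,0,0],[0,0,0],[0,0,0],[0,0,0],[0,0,0],[0,0,0],[0,0,0],[0,0,0],[0,0,0],[0,0,0],[0,0,0]])

```text
t: 2.9
tcp_pos: [368.4, -248.4, 150.1]
tcp_rot: [1.008, -2.975, -0.002]
ft_force: [-0.3, 0.4, 0.9]
width: 85.5
```

Run:
```python
from h import *
to([370,-252,150],-143)
im,KT=snap("wrist","w1.png")
for r in models.regions_of("wrist","handle_hub"):
    m=r["mask"].astype(np.uint8); 
    pts=np.argwhere(m)[:,::-1][::7]; W=np.array([ray(KT,p,16)[:2] for p in pts])
    (c,sz,a)=cv2.minAreaRect(W.astype(np.float32)); print(round(r["confidence"],2),np.round(r["extent"]),np.round(c,1),np.round(sz,1),round(a,1))
```

```text
t 2.9 tcp [ 368.4 -248.4  150.1] yaw -142.55 F [-0.3  0.4  0.9] w 85.5 move [ 0.0009 -0.0038  0.0001] [ 0.07 -0.    0.45]
0.82 [340. 156.  34. 210.] [ 341.3 -246.7] [192.5  35. ] 37.9
0.61 [404. 286.  37.  50.] [ 399.1 -120. ] [57.9 24.6] 47.2
0.59 [180. 260. 144.  61.] [ 507.6 -317.8] [ 29.2 146.8] 56.6
```

View pics/w1.png

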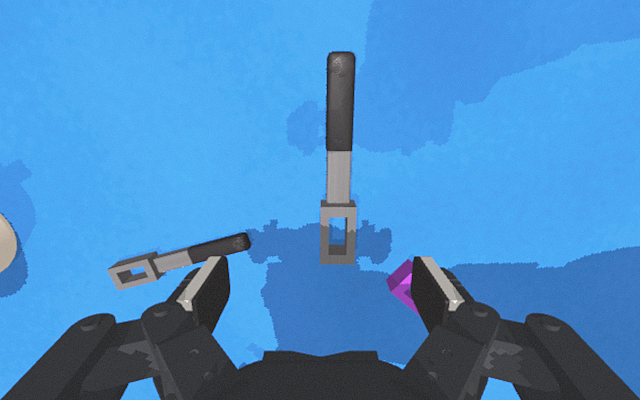

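The picture shows the large handle in line with the tool: hub slot about (339,232), bar/sleeve joint at (340,151), sleeve end at (341,52). The small dark handle and the purple one lie off to the sides.

Run:
```python
from h import *
KT=cam("wrist")
e=ray(KT,(341,52),8);j=ray(KT,(340,151),16);b=ray(KT,(338.5,201),24)
d=(e-b)[:2];d/=np.linalg.norm(d);print("dir",np.degrees(np.arctan2(d[1],d[0])))
for p,x in((e,160),(j,75),(b,29)): print(p.round(1),"hub",(p[:2]-d*x).round(1))
im=cv2.imread("pics/w1.png");g=im.astype(int)
for v in (100,120,175,185): 
    r=g[v,300:380]; dark=(r[:,0]<r[:,2]+40); u=np.where(dark)[0]+300; print(v,u.min(),u.max(), ray(KT,((u.min()+u.max())/2,v),14).round(1))
```

```text
dir -142.85049084348617
[ 264.5 -305.1    8. ] hub [ 392.  -208.5]
[ 329.  -255.3   16. ] hub [ 388.8 -210. ]
[ 364.6 -229.3   24. ] hub [ 387.7 -211.8]
100 327 353 [ 295.2 -282.2   14. ]
120 327 352 [ 308.4 -272.2   14. ]
175 327 349 [ 347.4 -242.9   14. ]
185 327 349 [ 354.8 -237.    14. ]
```

```bash
python3 -c "
from h import *
to([355.5,-236,3.5],-142.8)"
```

```text
t 3.0 tcp [ 368.6 -248.1  150.4] yaw -142.49 F [ 0.3 -0.4  1.1] w 85.4 move [0.0031 0.0175 0.1469] [0.02 0.   0.31]
```

>>> apply_moves(jaw=[0.3,0.3,0.4,0.4,0.4,0.4,1,1,1,1,1,1], xyz=[[0.003,0.0175,0.04],[0.003,0.0175,0.08],[0.003,0.0175,0.115],[0.003,0.0175,0.135],[0.003,0.0175,0.147],[0.003,0.0175,0.147],[0.003,0.0175,0.147],[0.003,0.0175,0.147],[0.003,0.0175,0.147],[0.003,0.0175,0.147],[0.003,0.0175,0.147],[0.003,0.0175,0.147]], twist=[[0,0,0.3],[0,0,0.3],[0,0,0.3],[0,0,0.3],[0,0,0.3],[0,0,0.3],[0,0,0.3],[0,0,0.3],[0,0,0.3],[0,0,0.3],[0,0,0.3],[0,0,0.3]])

```text
t: 4.0
tcp_pos: [356.6, -237.4, 4.7]
tcp_rot: [-1.001, 2.977, -0.002]
ft_force: [-0.7, 2.4, 6.0]
width: 20.2
```

```bash
python3 -c "
from h import *
to([355.5,-236,3.5],-142.8)
to([355.5,-236,200],-97)"
```

```text
t 4.0 tcp [ 356.6 -237.4    4.7] yaw -142.83 F [-0.7  2.4  6. ] w 20.2 move [0.     0.0017 0.0012] [-0.11  0.04 -0.03]
t 4.0 tcp [ 356.6 -237.4    4.7] yaw -142.83 F [-0.7  2.4  6. ] w 20.2 move [-1.000e-04  1.400e-03 -1.953e-01] [ -0.12  -0.   -45.83]
```

>>> apply_moves(jaw=[1,1,1,1,1,1,1,1,1,1,1,1], xyz=[[0,0,-0.02],[0,0,-0.05],[0,0,-0.09],[-0.02,0.005,-0.125],[-0.05,0.012,-0.155],[-0.085,0.02,-0.175],[-0.12,0.028,-0.19],[-0.16,0.037,-0.195],[-0.2,0.047,-0.195],[-0.235,0.055,-0.195],[-0.26,0.061,-0.195],[-0.281,0.066,-0.195]], twist=[[0,0,0],[0,0,0],[0,0,-3],[0,0,-8],[0,0,-14],[0,0,-20],[0,0,-26],[0,0,-32],[0,0,-38],[0,0,-42],[0,0,-45],[0,0,-46]])

```text
t: 5.0
tcp_pos: [540.9, -12.5, 199.2]
tcp_rot: [-2.09, 2.344, -0.001]
ft_force: [0.4, 0.3, -4.5]
width: 20.2
```

>>> apply_moves(jaw=[1,1], xyz=[[0,0,0],[0,0,0]], twist=[[0,0,0],[0,0,0]])

```text
t: 5.17
tcp_pos: [540.0, -13.8, 198.7]
tcp_rot: [2.087, -2.348, 0.0]
ft_force: [0.7, -1.1, -3.7]
width: 20.4
```

Run:
```python
from h import *
to([540,-15,200],-97)
im,KT=snap("wrist","w2.png")
for t in ("tang_top","seat","spindle","gauge"):
  for r in models.regions_of("wrist",t):
    print(t,round(r["confidence"],2),np.round(r["extent"]),ray(KT,r["extent"][:2],120).round(1))
```

```text
t 5.17 tcp [540.  -13.8 198.7] yaw -96.74 F [ 0.7 -1.1 -3.7] w 20.4 move [ 0.0012 -0.0002 -0.0013] [-0.01 -0.02  0.26]
tang_top 0.62 [242. 250.  22.  42.] [605.6  12.6 120. ]
seat 0.77 [250. 150.  90. 300.] [585.1 -63.4 120. ]
spindle 0.81 [245. 252.  24.  47.] [604.  14. 120.]
gauge 0.89 [250. 147.  95. 289.] [584.8 -65.5 120. ]
```

View pics/w2.png

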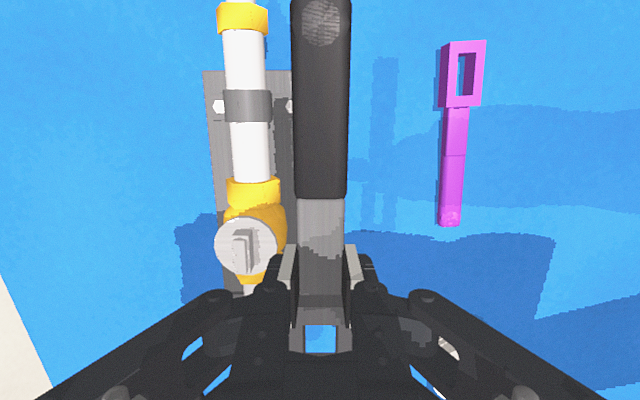

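The handle is held along the tool axis, with the hub slot visible at (320,337). The valve flange is at about (246,247) with the tang on it. I'll zoom in on the tang.

Run:
```python
import cv2
a=cv2.imread("pics/w2.png")
x=cv2.resize(a[205:285,200:290],None,fx=6,fy=6,interpolation=cv2.INTER_CUBIC)
y=cv2.resize(a[230:360,280:360],None,fx=3.69,fy=3.69,interpolation=cv2.INTER_CUBIC)
cv2.imwrite("pics/z2.png",cv2.hconcat([x[:480],y[:480]]) if y.shape[0]>=480 else x); print(x.shape,y.shape)
```

```text
(480, 540, 3) (480, 295, 3)
```

View pics/z2.png

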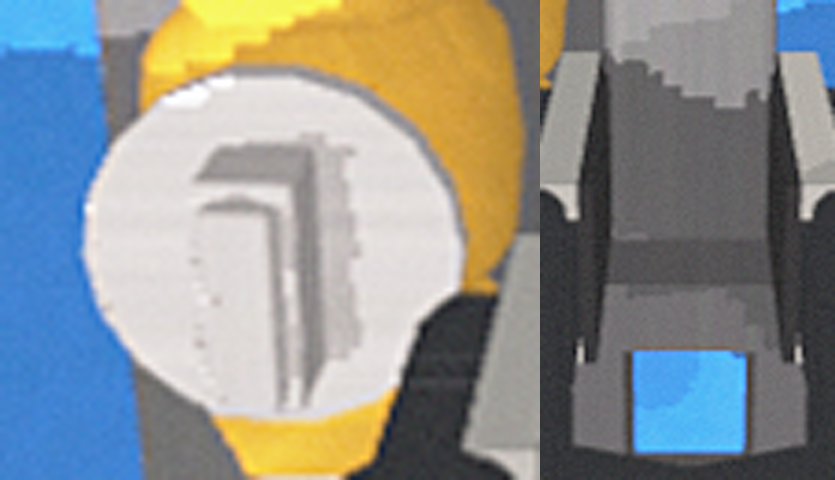

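Run:
```python
from h import *
KT=cam("wrist")
P=lambda u,v:(200+u/6,205+v/6)
c={k:ray(KT,P(*p),120) for k,p in dict(tl=(200,210),tr=(272,212),bl=(211,405),br=(282,405)).items()}
for k in c: print(k,c[k].round(1))
ang=lambda a,b:np.degrees(np.arctan2(*(b-a)[1::-1]))
print("right",ang(c["tr"],c["br"]),"left",ang(c["tl"],c["bl"]),"end",ang(c["tr"],c["tl"]), "cent",(sum(c.values())/4).round(1))
print("len",np.linalg.norm(c["tr"]-c["br"]),np.linalg.norm(c["tr"]-c["tl"]))
# flange ellipse
print("flange",ray(KT,P(274,241),100).round(1), "diam",np.linalg.norm(ray(KT,P(85,241),100)-ray(KT,P(463,241),100)))
# z115 step
print("step115",ang(ray(KT,P(296,188),115),ray(KT,P(300,405),115)))
# pipe axis, edges at v=110..  
im=cv2.imread("pics/w2.png").astype(int)
for v in (45,60,75,135,150,165):
    r=im[v,205:285]; w=np.where((r.min(1)>170))[0]+205; 
    if len(w): print(v,w.min(),w.max(),ray(KT,((w.min()+w.max())/2,v),66).round(1))
# handle in hand: hub slot at top z = underside+24
s=robot.observe(); M=R.from_rotvec(s["tcp_rot"])
for z in (195+24,):
  for uv in ((280+632/1,0),): pass
Q=lambda u,v:(280+(u-540)/3.69,230+v/3.69)
for u,v,z in((632,352,219),(746,352,219),(632,453,219),(746,453,219),(605,285,219),(778,285,219),(612,30,211),(776,30,211)):
    print((u,v),M.inv().apply(ray(KT,Q(u,v),z)-s["tcp_pos"]).round(1))
```

```text
tl [610.3   1.3 120. ]
tr [601.1   2.7 120. ]
bl [614.5  29.2 120. ]
br [605.1  30.4 120. ]
right 81.83837685525909 left 81.44073577946543 end -8.604994788268147 cent [607.7  15.9 120. ]
len 27.955306185652628 9.286913591169784
flange [607.9  15.2 100. ] diam 53.522395749050276
step115 80.29408379861049
45 223 263 [ 587.6 -143.5   66. ]
60 224 263 [ 589.3 -132.6   66. ]
75 220 264 [ 592.7 -121.5   66. ]
135 230 267 [596.4 -73.1  66. ]
150 226 268 [600.2 -60.4  66. ]
165 227 269 [601.8 -47.2  66. ]
(632, 352) [-25.3  -8.1 -20.4]
(746, 352) [-25.3   6.4 -20.4]
(632, 453) [-41.   -8.3 -20.4]
(746, 453) [-41.    6.6 -20.4]
(605, 285) [-15.4 -11.3 -20.4]
(778, 285) [-15.4  10.2 -20.4]
(612, 30) [ 15.6 -10.4 -12.4]
(776, 30) [ 15.6   9.9 -12.4]
```

Run:
```python
from h import *
s=robot.observe(); K,T=cam("wrist",s); M=R.from_rotvec(s["tcp_rot"])
print(M.as_matrix().round(4)); print(M.inv().apply(T[:3,3]-s["tcp_pos"]), cams.camera_model("wrist")["T_tool_cam"].round(4))
p=ray((K,T),(321.7,238.5),211);print(p, M.inv().apply(p-s["tcp_pos"]))
im=cv2.imread("pics/w2.png").astype(int)
for v in (60,120,180): print(v,np.where(im[v,270:370,0]<130)[0][[0,-1]]+270, [M.inv().apply(ray((K,T),(u,v),211)-s["tcp_pos"]).round(1) for u in (np.where(im[v,270:370,0]<130)[0][[0,-1]]+270)])
```

```text
[[-1.206e-01 -9.927e-01  0.000e+00]
 [-9.927e-01  1.206e-01 -2.000e-04]
 [ 2.000e-04 -1.000e-04 -1.000e+00]]
[  71.87668599   -0.91001393 -142.99753908] [[ 4.000000e-04 -9.572000e-01 -2.895000e-01  7.187670e+01]
 [ 1.000000e+00  7.000000e-04 -1.000000e-03 -9.100000e-01]
 [ 1.100000e-03 -2.895000e-01  9.572000e-01 -1.429975e+02]
 [ 0.000000e+00  0.000000e+00  0.000000e+00  1.000000e+00]]
[537.83035106 -30.86744221 211.        ] [ 15.38101301  -0.26463139 -12.4174985 ]
60 [291 349] [array([ 90. , -12.3, -12.4]), array([ 90. ,  10.1, -12.4])]
120 [270 348] [array([ 67.6, -21.4, -12.4]), array([ 67.6,  10.3, -12.4])]
180 [270 346] [array([ 42.6, -22.6, -12.4]), array([ 42.6,  10.1, -12.4])]
```

```bash
python3 -c "
from h import *
for i in range(3): print(cams.camera_model('wrist')['T_tool_cam'][:3,3])
to([600.7,-28.2,134],-98.5)"
```

```text
[  71.87668599   -0.91001393 -142.99753908]
[  71.87668599   -0.91001393 -142.99753908]
[  71.87668599   -0.91001393 -142.99753908]
t 5.42 tcp [539.4 -15.6 198.6] yaw -96.93 F [-0.7 -0.4 -3.6] w 20.1 move [ 0.0051 -0.0623  0.0646] [-0.   -0.01  1.57]
```

Run:
```python
from h import *
for i in range(4):
    s=robot.observe(); print(s["t"],np.round(s["tcp_pos"],2),np.round(s["tcp_rot"],4)); im,KT=snap("wrist",f"w3_{i}.png")
a=cv2.imread("pics/w2.png");b=cv2.imread("pics/w3_3.png")
f=lambda x:cv2.cvtColor(x,cv2.COLOR_BGR2GRAY).astype(np.float32)
print(cv2.phaseCorrelate(f(a)[210:275,205:280],f(b)[210:275,205:280]))
```

```text
5.4167 [539.42 -15.57 198.58] [ 2.0831e+00 -2.3516e+00  2.0000e-04]
5.4667 [539.56 -15.54 198.56] [-2.0832e+00  2.3516e+00 -4.0000e-04]
5.5167 [539.63 -15.46 198.5 ] [ 2.0833e+00 -2.3514e+00  3.0000e-04]
5.5667 [539.71 -15.36 198.45] [-2.0835e+00  2.3512e+00 -2.0000e-04]
((0.3134258361827804, 1.1855309572888828), 0.9720487022399902)
```

>>> apply_moves(jaw=[1,1,1,1,1,1,1,1], xyz=[[0.001,-0.015,0],[0.002,-0.035,0],[0.004,-0.055,0.015],[0.0046,-0.062,0.035],[0.0046,-0.062,0.055],[0.0046,-0.062,0.0645],[0.0046,-0.062,0.0645],[0.0046,-0.062,0.0645]], twist=[[0,0,0.5],[0,0,1],[0,0,1.6],[0,0,1.6],[0,0,1.6],[0,0,1.6],[0,0,1.6],[0,0,1.6]])

```text
t: 6.28
tcp_pos: [600.5, -26.7, 133.9]
tcp_rot: [2.051, -2.379, -0.001]
ft_force: [0.2, 0.1, -3.3]
width: 19.9
```

Run:
```python
from h import *
to([600.7,-27.4,112],-98.5)
im,KT=snap("wrist","w4.png"); sd,_=snap("side","s4.png")
to([600.7,-27.4,112],-98.5)
a=cv2.resize(im[230:360,260:380,::-1],(443,480),interpolation=cv2.INTER_CUBIC)
b=cv2.resize(sd[150:250,330:405,::-1],(360,480),interpolation=cv2.INTER_CUBIC)
cv2.imwrite("pics/z4.png",cv2.hconcat([a,b]))
```

```text
t 6.28 tcp [600.5 -26.7 133.9] yaw -98.46 F [ 0.2  0.1 -3.3] w 19.9 move [ 0.0006 -0.0003  0.0219] [0.05 0.   0.04]
t 6.38 tcp [601.6 -26.9 135.2] yaw -98.45 F [-0.   0.4 -4.8] w 20.3 move [0.0007 0.0008 0.0232] [-0.11 -0.    0.05]
```

View pics/z4.png

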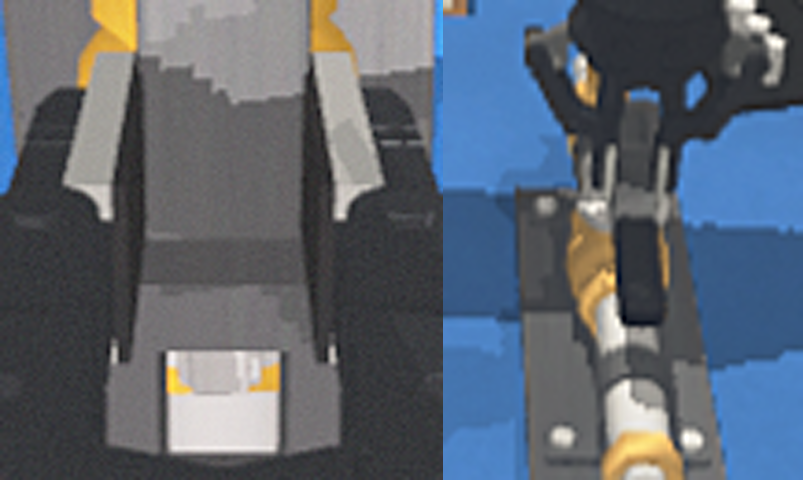

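Run:
```python
from h import *
KT=cam("wrist"); s=robot.observe(); print(np.round(s["tcp_pos"],1))
c=np.array([607.8,16.3]);th=np.radians(81.5);u=np.array([np.cos(th),np.sin(th)]);n=np.array([u[1],-u[0]])
z=lambda p:((p[0]-260)*3.69).round(0).tolist().__str__()+","+str(round((p[1]-230)*3.69))
for a,b,zz in((15,5,120),(15,-5,120),(-15,5,120),(-15,-5,120),(17,7,115),(17,-7,115),(17,7,100),(17,-7,100),(27,0,100),(0,27,100),(0,-27,100),(23,14,100),(23,-14,100)):
    print(a,b,zz,z(proj(KT,[*(c+a*u+b*n),zz])))
# slot prediction assuming handle hub at tool(-44.3,-0.6)
M=R.from_rotvec(s["tcp_rot"])
for x,y,zz in((-25.3,-9.1,-20),(-25.3,7.9,-20),(-63,-9.1,5),(-63,7.9,5),(-25.3,-9.1,5),(-25.3,7.9,5)):
    print("slot",x,y,zz,z(proj(KT,M.apply([x,y,zz])+s["tcp_pos"])))
```

```text
[601.6 -26.9 135.2]
15 5 120 198.0,378
15 -5 120 259.0,378
-15 5 120 198.0,219
-15 -5 120 261.0,219
17 7 115 187.0,367
17 -7 115 270.0,368
17 7 100 190.0,311
17 -7 100 267.0,312
27 0 100 228.0,358
0 27 100 77.0,230
0 -27 100 380.0,231
23 14 100 152.0,339
23 -14 100 304.0,340
slot -25.3 -9.1 -20 158.0,350
slot -25.3 7.9 -20 291.0,350
slot -63 -9.1 5 170.0,446
slot -63 7.9 5 278.0,446
slot -25.3 -9.1 5 167.0,237
slot -25.3 7.9 5 281.0,238
```

Run:
```python
import cv2
a=cv2.imread("pics/w4.png")
cv2.imwrite("pics/z5.png",cv2.resize(a[315:358,298:345],None,fx=14,fy=14,interpolation=cv2.INTER_CUBIC))
```

```text
(no output)
```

View pics/z5.png

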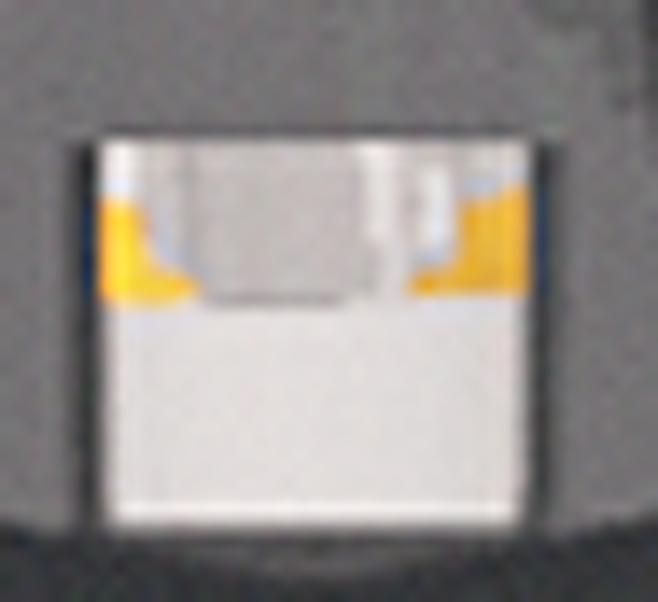

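Through the slot I can see the tang's far end (crop edges 150..455, centre about 302; slot centre about 315; far end at v≈298). It is roughly 0.5 mm left and 2 mm further towards the gauge than planned. I'll correct for that and go down in steps.

>>> apply_moves(jaw=[1,1,1,1,1,1], xyz=[[-0.001,-0.0005,0],[-0.002,-0.0005,0.003],[-0.002,-0.0005,0.008],[-0.002,-0.0005,0.013],[-0.002,-0.0005,0.015],[-0.002,-0.0005,0.015]], twist=[[0,0,0],[0,0,0],[0,0,0],[0,0,0],[0,0,0],[0,0,0]])

```text
t: 6.88
tcp_pos: [601.1, -24.7, 117.9]
tcp_rot: [2.051, -2.378, -0.002]
ft_force: [-0.9, 0.5, -4.1]
width: 20.0
```

Run:
```python
from h import *
to([600.7,-27.4,104],-98.5); im,_=snap("wrist","w6.png"); to([600.7,-27.4,104],-98.5)
cv2.imwrite("pics/z6.png",cv2.resize(im[310:358,295:348,::-1],None,fx=12,fy=12,interpolation=cv2.INTER_CUBIC))
```

```text
t 6.88 tcp [601.1 -24.7 117.9] yaw -98.45 F [-0.9  0.5 -4.1] w 20.0 move [0.0027 0.     0.0139] [0.09 0.   0.05]
t 6.93 tcp [601.4 -24.8 118.3] yaw -98.45 F [ 0.1 -0.2 -3.6] w 20.2 move [0.0027 0.0003 0.0143] [ 0.06 -0.    0.05]
```

View pics/z6.png

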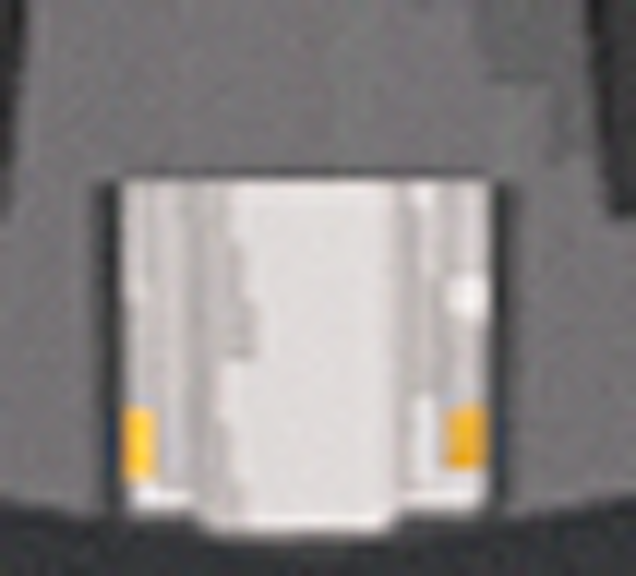

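Tang and slot are centred to within 0.5 mm and parallel, with no contact force. Continuing down.

>>> apply_moves(jaw=[1,1,1,1,1], xyz=[[0,-0.0003,0.004],[0,-0.0003,0.008],[0,-0.0003,0.011],[0,-0.0003,0.013],[0,-0.0003,0.013]], twist=[[0,0,0],[0,0,0],[0,0,0],[0,0,0],[0,0,0]])

```text
t: 7.35
tcp_pos: [601.8, -24.8, 105.2]
tcp_rot: [2.052, -2.379, -0.001]
ft_force: [0.2, -0.2, -4.4]
width: 20.4
```

>>> apply_moves(jaw=[1,1,1], xyz=[[0,0,0.001],[0,0,0.0015],[0,0,0.0015]], twist=[[0,0,0],[0,0,0],[0,0,0]])

```text
t: 7.6
tcp_pos: [602.1, -24.9, 104.7]
tcp_rot: [-2.052, 2.379, -0.0]
ft_force: [-2.1, 0.2, 0.6]
width: 20.2
```

>>> apply_moves(jaw=[1,1,0.5,0.5,0.5,0.5,0.5,0.5,0.5,0.5], xyz=[[0,0,0.0005],[0,0,0.0005],[0,0,0.0005],[0,0,0.0005],[0,0,0.0005],[0,0,0.0005],[0,0,-0.01],[0,0,-0.03],[0,0,-0.06],[0,0,-0.06]], twist=[[0,0,0],[0,0,0],[0,0,0],[0,0,0],[0,0,0],[0,0,0],[0,0,0],[0,0,0],[0,0,0],[0,0,0]])

```text
t: 8.43
tcp_pos: [604.9, -25.3, 170.2]
tcp_rot: [-2.049, 2.375, -0.009]
ft_force: [0.2, -0.6, 0.1]
width: 42.8
```

Run:
```python
from h import *
to([602,-25,165],-98.5); im,KT=snap("wrist","w7.png"); sd,_=snap("side","s7.png")
a=cv2.resize(im[:,:,::-1],(512,320)); b=cv2.resize(sd[150:250,330:405,::-1],(240,320),interpolation=cv2.INTER_CUBIC)
cv2.imwrite("pics/z7.png",cv2.hconcat([a,b]))
```

```text
t 8.43 tcp [604.9 -25.3 170.2] yaw -98.44 F [ 0.2 -0.6  0.1] w 42.8 move [0.0002 0.003  0.0051] [-0.44 -0.01  0.06]
```

View pics/z7.png

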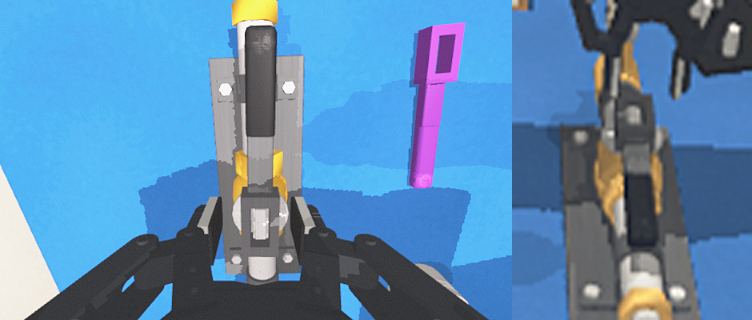

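The handle is home: hub on the flange with the tang inside the slot, and the lever lies along the pipe. Next I go to the sleeve.

```bash
python3 -c "
from h import *
cams.capture('wrist')
to([591.4,-98.4,99],-98.5)"
```

```text
t 8.58 tcp [602.4 -25.  164.9] yaw -98.45 F [-0.4 -0.7 -1.5] w 42.7 move [0.0743 0.0001 0.0659] [-0.07 -0.    0.05]
```

>>> apply_moves(jaw=[0.5,0.5,0.5,0.5,0.5,0.5,0.5,1,1,1,1,1], xyz=[[0.025,0,0],[0.055,0,0],[0.074,0,0.01],[0.074,0,0.03],[0.074,0,0.052],[0.074,0,0.066],[0.074,0,0.066],[0.074,0,0.066],[0.074,0,0.066],[0.074,0,0.066],[0.074,0,0.066],[0.074,0,0.066]], twist=[[0,0,0],[0,0,0],[0,0,0],[0,0,0],[0,0,0],[0,0,0],[0,0,0],[0,0,0],[0,0,0],[0,0,0],[0,0,0],[0,0,0]])

```text
t: 9.58
tcp_pos: [591.4, -98.1, 98.9]
tcp_rot: [-2.052, 2.379, -0.001]
ft_force: [-2.0, -0.8, -1.2]
width: 22.7
```

Run:
```python
from h import *
to([591.4,-98.4,99],-98.5); s=robot.observe(); print(s["wrist_torque"],s["joint_pos"])
```

```text
t 9.58 tcp [591.4 -98.1  98.9] yaw -98.44 F [-2.  -0.8 -1.2] w 22.7 move [ 0.0003 -0.     -0.0001] [-0.04 -0.01  0.06]
[0.02326262 0.1964176  0.07035432] [-2.86189116e-01  5.28957574e-01 -1.50721990e-01  8.90438208e-01
 -3.41468155e-05 -1.70975993e+00]
```

>>> apply_moves(jaw=[1,1,1,1,1,1,1,1,1,1,1,1], xyz=[[-0.0001,0.0041,0],[-0.0003,0.0082,0],[-0.0012,0.0164,0],[-0.0026,0.0245,0],[-0.0046,0.0325,0],[-0.0071,0.0404,0],[-0.0102,0.048,0],[-0.0138,0.0554,0],[-0.0179,0.0625,0],[-0.0225,0.0694,0],[-0.0276,0.0758,0],[-0.0276,0.0758,0]], twist=[[0,0,2],[0,0,4],[0,0,8],[0,0,12],[0,0,16],[0,0,20],[0,0,24],[0,0,28],[0,0,32],[0,0,36],[0,0,40],[0,0,40]])

```text
t: 10.58
tcp_pos: [520.3, -59.8, 99.0]
tcp_rot: [-1.11, 2.938, -0.003]
ft_force: [0.4, -5.0, -2.6]
width: 22.1
```

```bash
cat >> h.py <<'E'
def tan():
    s=robot.observe(); m=R.from_rotvec(s["tcp_rot"]).as_matrix(); f=m.T@np.array(s["ft_force"])
    print("t",round(s["t"],2),np.round(s["tcp_pos"],1),"yaw",round(np.degrees(np.arctan2(m[1,0],m[0,0])),2),"F tool",f.round(1),"M",np.round(s["wrist_torque"],2),"w",round(s["width"],1),"ang from pivot",round(np.degrees(np.arctan2(s["tcp_pos"][1]-18.3,s["tcp_pos"][0]-608.8)),2),"r",round(np.hypot(s["tcp_pos"][1]-18.3,s["tcp_pos"][0]-608.8),1))
E
python3 -c "
from h import *
tan()"
```

```text
t 10.58 [520.3 -59.8  99. ] yaw -138.62 F tool [ 3.  -4.   2.6] M [-0.94  0.05 -0.07] w 22.1 ang from pivot -138.58 r 118.0
```

>>> apply_moves(jaw=[1,1,1,1,1,1,1,1,1,1,1,1], xyz=[[-0.0001,0.0041,0],[-0.0003,0.0082,0],[-0.0012,0.0164,0],[-0.0026,0.0245,0],[-0.0046,0.0325,0],[-0.0071,0.0404,0],[-0.0102,0.048,0],[-0.0138,0.0554,0],[-0.0179,0.0625,0],[-0.0225,0.0694,0],[-0.0276,0.0758,0],[-0.0276,0.0758,0]], twist=[[0,0,2],[0,0,4],[0,0,8],[0,0,12],[0,0,16],[0,0,20],[0,0,24],[0,0,28],[0,0,32],[0,0,36],[0,0,40],[0,0,40]])

```text
t: 11.58
tcp_pos: [491.5, 14.9, 98.8]
tcp_rot: [-0.04, 3.14, -0.004]
ft_force: [1.0, -7.3, -1.2]
width: 22.8
```

```bash
python3 -c "
from h import *
tan()"
```

```text
t 11.58 [491.5  14.9  98.8] yaw -178.55 F tool [-0.9 -7.3  1.2] M [-1.49 -0.08 -0.5 ] w 22.8 ang from pivot -178.35 r 117.4
```

>>> apply_moves(jaw=[1,1,1,1,1,1], xyz=[[0,0.0021,0],[-0.0001,0.0041,0],[-0.0002,0.0062,0],[-0.0003,0.0082,0],[-0.0005,0.0103,0],[-0.0005,0.0103,0]], twist=[[0,0,1],[0,0,2],[0,0,3],[0,0,4],[0,0,5],[0,0,5]])

```text
t: 12.08
tcp_pos: [491.7, 24.4, 98.7]
tcp_rot: [0.093, 3.139, -0.004]
ft_force: [-0.6, -8.4, -1.8]
width: 22.7
```

>>> apply_moves(jaw=[1,1,1,1], xyz=[[0,0.0021,0],[-0.0001,0.0041,0],[-0.0002,0.0062,0],[-0.0002,0.0062,0]], twist=[[0,0,1],[0,0,2],[0,0,3],[0,0,3]])

```text
t: 12.42
tcp_pos: [492.3, 30.5, 98.7]
tcp_rot: [0.175, 3.136, -0.004]
ft_force: [0.3, -8.0, -0.9]
width: 22.5
```

```bash
python3 -c "
from h import *
tan()"
```

```text
t 12.42 [492.3  30.5  98.7] yaw 173.6 F tool [-1.2 -8.   1. ] M [-1.59 -0.03 -0.29] w 22.5 ang from pivot 174.03 r 117.2
```

>>> apply_moves(jaw=[1,1,1,1], xyz=[[0,0.0015,0],[-0.0001,0.0031,0],[-0.0001,0.0041,0],[-0.0001,0.0041,0]], twist=[[0,0,0.75],[0,0,1.5],[0,0,2],[0,0,2]])

```text
t: 12.75
tcp_pos: [492.7, 34.4, 98.7]
tcp_rot: [0.229, 3.132, -0.004]
ft_force: [0.0, -8.3, -0.9]
width: 22.5
```

>>> apply_moves(jaw=[1,1,1], xyz=[[0,0.001,0],[0,0.0021,0],[0,0.0021,0]], twist=[[0,0,0.5],[0,0,1],[0,0,1]])

```text
t: 13.0
tcp_pos: [493.1, 36.5, 98.7]
tcp_rot: [0.257, 3.13, -0.004]
ft_force: [-0.5, -9.2, -1.4]
width: 22.6
```

>>> apply_moves(jaw=[1,1,1], xyz=[[0,0.001,0],[0,0.0021,0],[0,0.0021,0]], twist=[[0,0,0.5],[0,0,1],[0,0,1]])

```text
t: 13.25
tcp_pos: [493.4, 38.5, 98.7]
tcp_rot: [0.284, 3.128, -0.004]
ft_force: [0.3, -7.8, -1.4]
width: 22.3
```

>>> apply_moves(jaw=[1,1,1], xyz=[[0,0.001,0],[0,0.0021,0],[0,0.0021,0]], twist=[[0,0,0.5],[0,0,1],[0,0,1]])

```text
t: 13.5
tcp_pos: [493.9, 40.5, 98.7]
tcp_rot: [0.311, 3.125, -0.005]
ft_force: [0.5, -8.4, -0.9]
width: 22.5
```

>>> apply_moves(jaw=[1,1,1], xyz=[[0,0.001,0],[0,0.0021,0],[0,0.0021,0]], twist=[[0,0,0.5],[0,0,1],[0,0,1]])

```text
t: 13.75
tcp_pos: [494.3, 42.5, 98.7]
tcp_rot: [0.339, 3.122, -0.005]
ft_force: [0.6, -8.7, -1.7]
width: 22.2
```

>>> apply_moves(jaw=[1,1,1], xyz=[[0,0.001,0],[0,0.0021,0],[0,0.0021,0]], twist=[[0,0,0.5],[0,0,1],[0,0,1]])

```text
t: 14.0
tcp_pos: [494.7, 44.5, 98.7]
tcp_rot: [0.366, 3.119, -0.005]
ft_force: [0.1, -9.6, -1.9]
width: 22.3
```

>>> apply_moves(jaw=[1,1,1], xyz=[[0,0.001,0],[0,0.001,0],[0,0.001,0]], twist=[[0,0,0.5],[0,0,0.5],[0,0,0.5]])

```text
t: 14.25
tcp_pos: [494.9, 45.2, 98.7]
tcp_rot: [0.379, 3.117, -0.006]
ft_force: [0.2, -10.6, -1.4]
width: 22.4
```

>>> apply_moves(jaw=[1,1,1], xyz=[[0,0.001,0],[0,0.001,0],[0,0.001,0]], twist=[[0,0,0.5],[0,0,0.5],[0,0,0.5]])

```text
t: 14.5
tcp_pos: [495.1, 46.1, 98.7]
tcp_rot: [0.392, 3.116, -0.006]
ft_force: [-0.2, -10.8, -1.4]
width: 22.2
```

>>> apply_moves(jaw=[1,1,1], xyz=[[0,0.001,0],[0,0.001,0],[0,0.001,0]], twist=[[0,0,0.5],[0,0,0.5],[0,0,0.5]])

```text
t: 14.75
tcp_pos: [495.3, 46.9, 98.6]
tcp_rot: [0.406, 3.114, -0.007]
ft_force: [-0.5, -12.4, -0.8]
width: 22.7
```

>>> apply_moves(jaw=[1,1,1], xyz=[[0,0.001,0],[0,0.001,0],[0,0.001,0]], twist=[[0,0,0.5],[0,0,0.5],[0,0,0.5]])

```text
t: 15.0
tcp_pos: [495.6, 47.7, 98.6]
tcp_rot: [0.419, 3.112, -0.007]
ft_force: [-0.0, -12.3, -1.6]
width: 22.5
```

>>> apply_moves(jaw=[1,1,1], xyz=[[0,0.001,0],[0,0.001,0],[0,0.001,0]], twist=[[0,0,0.5],[0,0,0.5],[0,0,0.5]])

```text
t: 15.25
tcp_pos: [495.8, 48.5, 98.6]
tcp_rot: [0.433, 3.11, -0.008]
ft_force: [-0.0, -12.6, -0.5]
width: 22.4
```

```bash
python3 -c "
from h import *
tan()"
```

```text
t 15.25 [495.8  48.5  98.6] yaw 164.16 F tool [ -3.4 -12.1   0.6] M [-2.69  0.08  0.23] w 22.4 ang from pivot 165.04 r 117.0
```

>>> apply_moves(jaw=[1,1,1], xyz=[[0,0.001,0],[0,0.002,0],[0,0.002,0]], twist=[[0,0,0.2],[0,0,0.4],[0,0,0.4]])

```text
t: 15.5
tcp_pos: [496.1, 49.7, 98.6]
tcp_rot: [0.445, 3.109, -0.01]
ft_force: [-1.0, -17.9, -0.9]
width: 22.4
```

>>> apply_moves(jaw=[1,1,1], xyz=[[0,0.001,0],[0,0.001,0],[0,0.001,0]], twist=[[0,0,0.3],[0,0,0.3],[0,0,0.3]])

```text
t: 15.75
tcp_pos: [496.4, 50.4, 98.6]
tcp_rot: [0.453, 3.108, -0.011]
ft_force: [-1.0, -18.8, -0.8]
width: 22.6
```

```bash
python3 -c "
from h import *
tan()"
```

```text
t 15.75 [496.4  50.4  98.6] yaw 163.41 F tool [ -4.4 -18.3   1. ] M [-3.8   0.34  0.05] w 22.6 ang from pivot 164.08 r 116.9
```

Tangential force is 18 N, against 8 N of running friction, so it is firmly on the stop and below 25 N. I'll unload within the lost motion, release and retreat.

>>> apply_moves(jaw=[1,1,1,0.5,0.5,0.5,0.5,0.5,0.5,0.5,0.5,0.5], xyz=[[0,-0.002,0],[0,-0.004,0],[0,-0.004,0],[0,-0.004,0],[0,-0.004,0],[0,-0.004,0],[0,-0.004,0],[0,-0.004,-0.015],[0,-0.004,-0.04],[0,-0.004,-0.075],[0.02,-0.004,-0.1],[0.04,-0.004,-0.12]], twist=[[0,0,-0.8],[0,0,-1.2],[0,0,-1.2],[0,0,-1.2],[0,0,-1.2],[0,0,-1.2],[0,0,-1.2],[0,0,-1.2],[0,0,-1.2],[0,0,-1.2],[0,0,-1.2],[0,0,-1.2]])

```text
t: 16.75
tcp_pos: [457.2, 61.8, 220.4]
tcp_rot: [0.421, 3.111, 0.001]
ft_force: [0.1, 0.2, -0.3]
width: 42.8
```

>>> apply_moves(jaw=[0.5,0.5,0.5], xyz=[[0,0,0],[0,0,0],[0,0,0]], twist=[[0,0,0],[0,0,0],[0,0,0]])

```text
t: 17.0
tcp_pos: [456.8, 61.7, 217.9]
tcp_rot: [0.421, 3.113, 0.0]
ft_force: [-0.4, -0.4, 0.3]
width: 42.9
```

Run:
```python
from h import *
tan(); im,KT=snap("wrist","w9.png"); sd,_=snap("side","s9.png")
a=cv2.resize(im[:,:,::-1],(512,320)); b=cv2.resize(sd[150:250,310:405,::-1],(280,295),interpolation=cv2.INTER_CUBIC); b=cv2.copyMakeBorder(b,0,25,0,0,0)
cv2.imwrite("pics/z9.png",cv2.hconcat([a,b]))
```

```text
t 17.0 [456.8  61.7 217.9] yaw 164.59 F tool [ 0.3 -0.5 -0.3] M [-0.03 -0.01  0.01] w 42.9 ang from pivot 164.07 r 158.1
```

View pics/z9.png

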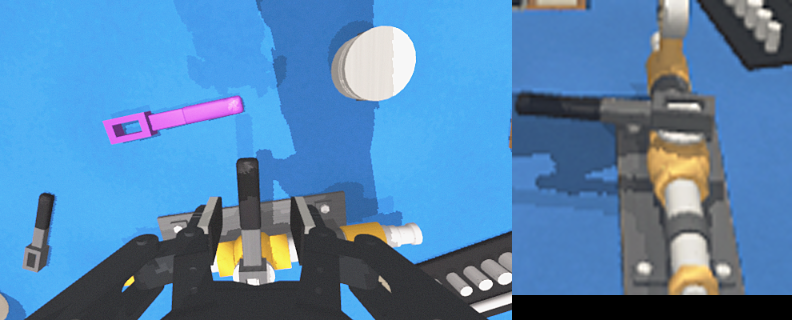

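The handle sits on the spindle pointing crosswise towards the robot (-x). The piston and the decoys are undisturbed, and the gripper is clear.

```bash
python3 -c "
from h import *
tan(); print(robot.sign_off())"
```

```text
t 17.1 [456.5  61.5 217.3] yaw 164.56 F tool [-0.2 -0.5 -0.1] M [ 0.06  0.   -0.03] w 42.8 ang from pivot 164.15 r 158.3
the job is handed in; nothing more can be done
None
```

The valve is shut and the job is handed in, at about 17 s on the robot's clock.

- **Seating:** I laid the larger dark handle over the spindle, pointing along the pipe away from the gauge. I let go once it rested on the flange: first contact came with its underside at about 100 mm, the seat height, and a picture afterwards showed the tang inside the slot.
- **Closing:** I took it again by the black sleeve and swung it clockwise about 98°, including the lost motion. Running friction was about 8 N. At the end the force rose to 18.3 N, which I took as the stop, below the 25 N limit.
- **Release:** I eased back within the lost motion, let go and moved clear.

**Last checks:** The final pictures show the handle on the spindle, pointing crosswise towards the robot, with the piston standing and the gripper clear. The force reading was near zero.

**Not confirmed:**
- I did not measure the tang's own angle at the end; that it is shut rests on the force rise and the handle's angle.
- I did not take a final picture of the whole carton or spray bottle, but the arm did not go near either.
- The wrist camera and arm readings disagreed by about 2 mm before the handle went on. I corrected that by looking through the slot.

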